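Set the slicing gauge and clamp the tomato

ROBOT

A 6-joint arm with a two-finger parallel gripper is mounted at the origin on a cart in front of the work surface, level with it; the furniture and walls round the work are solid. World frame = base frame: x ahead of the robot, y to its left, z up, the work surface at z = 0. Lengths are in m, angles in rad, forces in N, time in s.
With the tool pointing down it reaches from about 0.3 to 1 m from the base axis. Payload 5.1 kg.
Tool frame: the origin (TCP) lies at the very end of the fingers, on their centre line; the grasp point (between the pads) lies 19 mm behind it (grasp_offset is the distance from the TCP to the grasp point, in m); x points along the fingers, y is the direction in which the jaws open and shut, and the axes are right-handed (so a half turn about x gives the same grasp; the last joint's range is limited). The gripper opens to 95 mm and grips with 3 to 60 N. Pads are 20 mm wide; open, the fingers measure 119 mm over their backs; the gripper's body (75 mm by 180 mm) begins 59 mm behind the grasp point.
Start: joints at [-1.432, 0.124, 1.65, -0, 1.367, -0.083], TCP at [0.143, -0.634, 0.215] pointing down, gripper open.
Joint ranges: [-2.61, 2.61], [-1.02, 2.33], [0.03, 2.71], [-1.35, 4.49], [0.32, 2.68], [-2.91, 2.91]. Speed limits (rad/s): [2.57, 2.57, 3.14, 3.14, 3.14, 3.14].

INTERFACE

Orientations are given as a unit quaternion [w, x, y, z].
In Python, from bench import * gives the robot as it stands.
- The arm moves only by the tool arm_command, never from a script. Its argument "motion" is a list that holds one entry, the list of rows, each a list of 7 numbers: the finger opening in mm, from 0 to 95.1, then the shift along the tool's x, y, z in units of 40 mm (1.0 is 40 mm), then the turn, a rotation vector about the tool's x, y, z in units of 10 degrees (1.0 is 10 degrees). A call has exactly 8 rows; each row is the pose to reach, as a shift and turn from the pose commanded when the call began, along the tool's axes at that moment; what a row does not reach only later rows make up. A row lasts 1/8 s, in which the tool goes at most 62.5 mm and 10.7 degrees, less where a joint would pass 70% of its speed; a pose out of reach is approached as far as the arm can. A call with a gripper value outside its range is refused whole. The fingers move at their own pace and stop on an object; "squeeze" is the grip in N (left out, the last holds). Time passes only in rows, so rows that repeat a pose let the fingers close, or fill a call up. It gives the time, the measured TCP pose, the force and the opening at its end, in the units of the state.
- sense(): the state, without advancing time (a new reading comes with each control period).
- grab_frame(name): name is "scene" or "top"; returns a dict with "image" (480x640x3 uint8, blue, green, red), "fx", "fy", "cx", "cy" (pixels), "R" (3x3) and "t" (3): a world point X has camera coordinates R X + t. Camera axes: x right, y down, z forward; pixel columns grow to the right and rows downward; lengths in m; the calibration is good to about 2 mm. A picture is of the moment at which its call begins. There is no depth.
- job_done(): hands the job in, once; it reports no verdict.
The state is a dict: "clock": time; "qpos": joint angles; "joint_vel": joint speeds; "joint_torque": joint torques, N m; "ee_pos": TCP position; "tool_rot": TCP orientation; "contact_force": force on the tool from outside, world axes, zero at the start; "torque": the same for the moment, N m; "width": opening from 0.0 (shut) to 1.0 (fully open).
Only numpy, scipy, OpenCV 4.12 (cv2) and the standard library are available. Lean on these libraries where they do the work, as an engineer would, in place of code of your own. Each camera call takes 0.05 s, during which the arm holds its last target.

TASK

Get the slicing stand ready for the cook. First turn its knob until the pointer on the knife guide lines up with the tip of the mark on the gauge strip; then pump the two upright squeeze grips of the ratchet clamp until its jaw presses the tomato against the fence, with the sprung pad pushed back about half of its travel and never crushing the tomato. Finish while still squeezing the grips at that pressure: do not let go; move the guide only with the knob and the jaw only with the grips, and leave the things around the stand where they are.

Things in the scene. Friction and masses are not known exactly. Their poses are not given: they have to be found in the camera images.
- stand: fixed wooden slicing stand: board 200 (x) x 400 (y) x 18 mm; origin mid-underside, z up, x away from the robot and y left at zero yaw. 'On the stand' below: (x, y, z) in mm in this frame. Clamp head: grey block, x 7..53, y 84..166, top z 92. Fence: wooden plate 70 wide (x), top z 86, face at y -83.5. Knob pedestal: 52 across, 28 high, at (-55, -155).
- knob_grip (a point): grip point of the knob, at (-55, -155, 64) on the stand; a black upright bar 46 mm long, 12 thick, 22 high (z 55..77) on a 44 mm disc, turning about the vertical through this point. The point's x axis runs along the bar; at joint 0 the bar lies along the stand's x.
- knob (a joint): angle of the knob, 0 at the start, 0 to 3.6 rad; grows as the knob turns clockwise seen from above. It stays where it is left (about 0.04 N m of friction) and drives the knife guide: 8 mm along the stand's +x per rad.
- guide: knife guide: an upright steel plate 3 mm thick, 80 mm wide (along the stand's y, from y -70 to 10) and 45 mm high, standing in front of the tomato. Slides along the stand's x, driven by the knob only. Origin at the foot of the plate's middle.
- pointer_tip (a point): tip of the dark pointer needle that sticks out from the guide's left end, pointing to the stand's +y; it starts at stand x -62, y 47.7
- rider: the mark: a small dark steel rider 14 mm wide and 9 mm high, fixed on the bright gauge strip, with a pointed end toward the pointer (the stand's -y); same axes as the stand. It stands somewhere from 10 to 22 mm further along the stand's +x than the pointer's start.
- mark_tip (a point): pointed tip of the rider. The pointer is set when pointer_tip and mark_tip have the same x in the stand's frame.
- grips_mid (a point): midway between the two squeeze grips at grasp height, at (30, 125, 130) on the stand. The grips are black upright paddles on the clamp head, z 92..152, each 30 wide (stand x) and 12 thick (stand y), one on the +y side, one on the -y side of this point. Outer faces 62 mm apart when released, 36 fully squeezed; geared to close equally toward this point.
- grip_rear (a joint): squeeze of each grip: 0 released to 0.013 m full stroke (outer distance = 62 mm - twice this). A spring (4 to 6 N in all) opens both grips again when let go. Closing carries the jaw forward 1 mm per mm of this joint, once the 4 mm ratchet catches (0 to 4 mm of free play in a stroke); on opening the jaw stays, so strokes add up.
- jaw: moving jaw: grey plate 50 x 14 x 44 mm on a steel bar 14 x 12 mm that runs through the clamp's head; advances along the stand's -y; origin at the plate's centre. About 3 N of friction holds it; a stronger push of the pad spring slides it back as soon as the grips are let go.
- pad_face (a point): centre of the front face of the jaw's sprung pad, a rubber plate 40 x 6 x 36 mm (z 38..74 on the stand) that reaches 28 mm ahead of the jaw plate's centre when free. The tomato's near side is about at stand y -7; at the start the pad is 16 to 38 mm short of it.
- pad (a joint): how far the sprung pad is pushed back toward the jaw plate: 0 free to 0.014 m fully back; the spring gives 1 N per mm. Half of the travel is 0.007, that is 7 N on the tomato.
- tomato: loose tomato, about 76 mm in diameter and height, about 0.2 kg, sitting on the board within low rails (8 mm) at stand (30, -45), against or within 2 mm of the fence; origin at its underside
- mug: loose bystander: plain mug, 100 mm high, origin at its underside
- peeler: loose bystander: peeler with a green handle, 170 mm long, lying
- salt: loose bystander: salt shaker 90 mm high, origin at its underside

How it is judged:
By the outcome, as a careful person would: the job done as asked, in the order asked, and still so for the second after the job is handed in, while the arm keeps its last pose, push and grip.
It also fails if it takes over 64 s, if anything falls off the work surface, if the arm or the gripper's body presses on something with over 40 N, if the wrist force passes 120 N, or if a joint passes its speed limit or range.

## Working session

There is one attempt and no reset: what is moved stays moved. The work goes in short steps, Python scripts to look and compute and a tool call to move; the robot and the scene stay as the last step left them, time stands still between calls to the robot, and variables do not carry over. Pictures are saved under pics/ and viewed, and the job is handed in when it is done.

Besides the shell and the picture viewer there is one more tool, called after "Emit:" by a JSON object that holds its "op" and its "data", one argument or row to a line. arm_command: Moves the arm, as the interface text tells. Its arguments: {"type":"object","properties":{"motion":{"type":"array"},"squeeze":{"type":"number"}},"required":["motion"]}

```bash
mkdir -p pics; ls
python3 - <<'E'
from bench import *
import cv2
print(sense())
for n in("scene","top"):
    f=grab_frame(n);cv2.imwrite(f"pics/{n}0.png",f["image"]);print(n,f["fx"],f["cx"],f["cy"],f["R"],f["t"])
E
```

```text
pics
{'clock': 0.0, 'qpos': array([-1.43161255e+00,  1.24493424e-01,  1.65167920e+00, -4.28726875e-05,
        1.36754780e+00, -8.26073367e-02]), 'joint_vel': array([-1.38838934e-05,  4.55003009e-04,  4.32166721e-04, -8.34411920e-04,
       -8.36063882e-05, -1.30239963e-04]), 'joint_torque': array([ 2.56568255e-04, -4.17607462e+01, -3.59928739e+01,  7.75843067e-02,
        4.93840501e-02, -1.86032466e-04]), 'ee_pos': array([ 0.14284791, -0.63342977,  0.21339157]), 'tool_rot': array([-0.07750583, -0.70272644, -0.07900895,  0.70279867]), 'contact_force': array([-0.46850441,  0.77105872,  1.05273344]), 'torque': array([ 0.03295856, -0.03278838, -0.04647642]), 'width': 1.0005547684079075}
scene 600.682806977046 318.7701370304859 233.95038679329724 [[-0.62467983 -0.78087143 -0.00386118]
 [-0.32453431  0.26411129 -0.90825256]
 [ 0.71024826 -0.56611397 -0.41840456]] [0.37181741 0.26920435 1.08808272]
top 479.32263801125896 317.1886732133639 239.11286332942535 [[-0.01359332 -0.9997263   0.01904051]
 [-0.98603255  0.01024101 -0.16623756]
 [ 0.16599707 -0.02103429 -0.98590189]] [0.01831142 0.59587    1.22354724]
```

View pics/scene0.png

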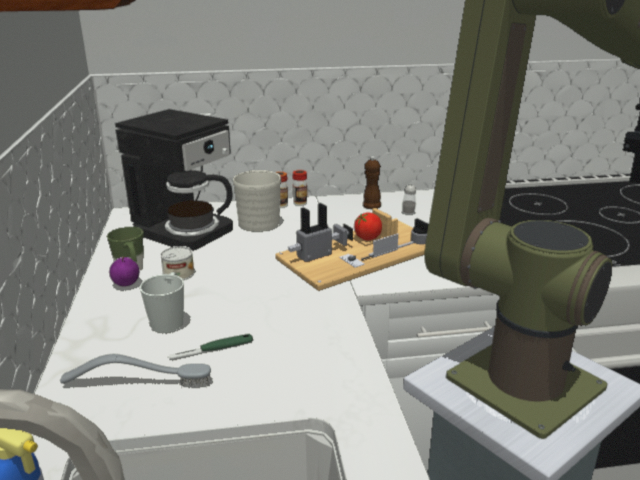

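View pics/top0.png

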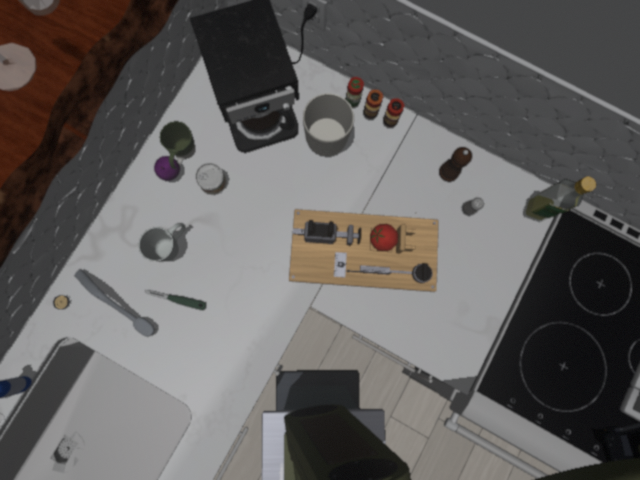

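The top view shows the board at about (294,209), (439,219), (437,291), (289,283), with the knob near (422,272), the grips near (320,232) and the rider near (341,263). I'll enlarge these areas for accurate picks.

Run:
```python
import cv2
a=cv2.imread("pics/top0.png")[200:300,280:450];cv2.imwrite("pics/topc.png",cv2.resize(a,None,fx=4.7,fy=4.7,interpolation=cv2.INTER_CUBIC))
a=cv2.imread("pics/scene0.png")[190:295,270:440];cv2.imwrite("pics/scenec.png",cv2.resize(a,None,fx=4.7,fy=4.7,interpolation=cv2.INTER_CUBIC))
```

```text
(no output)
```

View pics/topc.png

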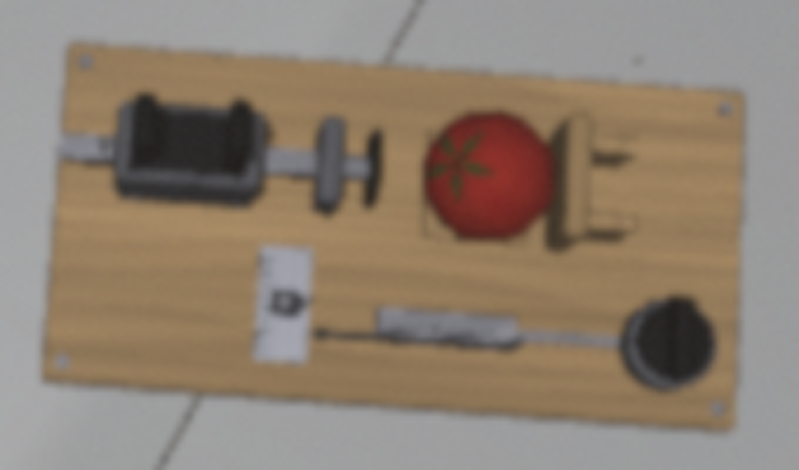

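View pics/scenec.png

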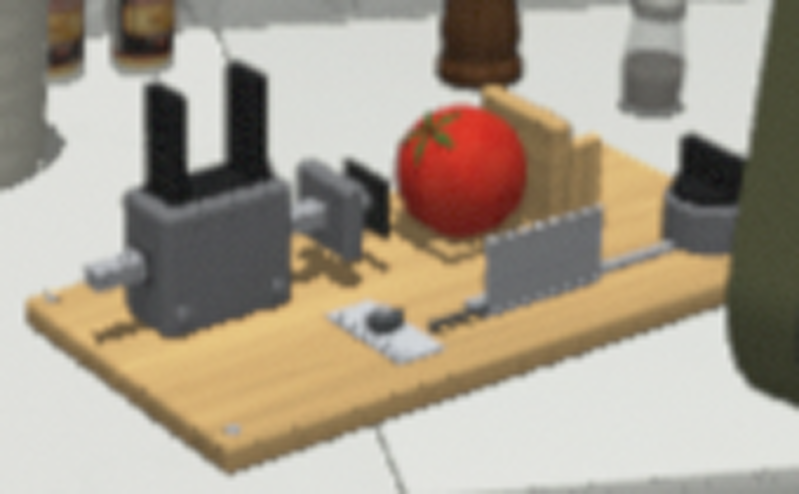

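```bash
cat > h.py <<'E'
import numpy as np, cv2, pickle
from scipy.optimize import least_squares
def proj(f,X):
    X=np.atleast_2d(X);c=X@np.array(f["R"]).T+np.array(f["t"])
    return np.c_[f["fx"]*c[:,0]/c[:,2]+f["cx"],f["fy"]*c[:,1]/c[:,2]+f["cy"]]
def back(f,uv,z):
    R=np.array(f["R"]);t=np.array(f["t"]);o=-R.T@t
    d=R.T@np.array([(uv[0]-f["cx"])/f["fx"],(uv[1]-f["cy"])/f["fy"],1]);return o+d*(z-o[2])/d[2]
def s2w(p,X):
    X=np.atleast_2d(X)/1000.;c,s=np.cos(p[2]),np.sin(p[2])
    return np.c_[p[0]+c*X[:,0]-s*X[:,1],p[1]+s*X[:,0]+c*X[:,1],X[:,2]]
def w2s(p,W):
    c,s=np.cos(p[2]),np.sin(p[2]);d=np.array(W)[:2]-p[:2]
    return 1000*np.array([c*d[0]+s*d[1],-s*d[0]+c*d[1]])
def crop(f,name,u0,v0,w,h,k):
    cv2.imwrite(name,cv2.resize(f["image"][v0:v0+h,u0:u0+w],None,fx=k,fy=k,interpolation=cv2.INTER_CUBIC))
def unc(u,v,u0,v0,k): return (u+.5)/k-.5+u0,(v+.5)/k-.5+v0
E
python3 - <<'E'
from bench import *
from h import *
F={n:grab_frame(n) for n in("scene","top")}
pickle.dump(F,open("F0.pkl","wb"))
f=F["top"];print("cam",-np.array(f["R"]).T@f["t"])
T=[((100,200,18),(68,42)),((100,-200,18),(745,90)),((-100,-200,18),(733,428)),((-100,200,18),(43,380))]
S=[((100,200,18),(28,302)),((-100,200,18),(230,462))]
tp=np.array([unc(*q,280,200,4.7) for _,q in T]);sp=np.array([unc(*q,270,190,4.7) for _,q in S])
TX=[x for x,_ in T];SX=[x for x,_ in S]
def r(p): return np.r_[(proj(F["top"],s2w(p,TX))-tp).ravel(),(proj(F["scene"],s2w(p,SX))-sp).ravel()*.5]
s=least_squares(r,[.5,0,0]);print(s.x,s.fun.round(2))
p=s.x;np.save("p.npy",p)
print("knob",s2w(p,[-55,-155,64]),"grips",s2w(p,[30,125,130]))
for nm,X in dict(knobtop1=(-32,-155,77),knobtop2=(-78,-155,77),g1=(30,156,152),g2=(30,94,152),ptr=(-62,47.7,25),bore=(-32,-45,94)).items():
    a=proj(f,s2w(p,X))[0];b=proj(F["scene"],s2w(p,X))[0]
    print(nm,((a-[280,200])*4.7+1.8).round(),((b-[270,190])*4.7+1.8).round())
for z in(18,22,26,30):
    for q in((315,333),(312,300)): print(z,w2s(p,back(f,unc(*q,280,200,4.7),z/1000)))
E
```

```text
cam [0.38469087 0.03794054 1.30500485]
[ 0.57184873 -0.11743483 -0.08012016] [-0.37 -0.08  0.39 -0.25  1.14  0.51 -0.62  0.6  -1.11 -0.27 -0.63 -1.19]
knob [[ 0.50461983 -0.26753571  0.064     ]] grips [[0.61175681 0.00476315 0.13      ]]
knobtop1 [688. 295.] [681. 132.]
knobtop2 [686. 378.] [738. 159.]
g1 [133. 119.] [152.  93.]
g2 [251. 127.] [252.  67.]
ptr [311. 333.] [425. 328.]
bore [494. 277.] [530. 148.]
18 [-60.80037125  44.95592734]
18 [-41.90770689  47.75125156]
22 [-61.22987233  45.25100607]
22 [-42.3959262   48.03764245]
26 [-61.6593734  45.5460848]
26 [-42.88414552  48.32403333]
30 [-62.08887448  45.84116353]
30 [-43.37236483  48.61042422]
```

Run:
```python
from h import *
F=pickle.load(open("F0.pkl","rb"))
a=cv2.resize(F["top"]["image"][248:280,330:362],None,fx=12,fy=12,interpolation=cv2.INTER_CUBIC)
b=cv2.resize(F["scene"]["image"][246:278,336:376],None,fx=10,fy=12,interpolation=cv2.INTER_CUBIC)
cv2.imwrite("pics/z1.png",np.hstack([a,b]))
a=cv2.resize(F["top"]["image"][256:288,404:440],None,fx=11,fy=12,interpolation=cv2.INTER_CUBIC)
b=cv2.resize(F["top"]["image"][214:246,300:340],None,fx=10,fy=12,interpolation=cv2.INTER_CUBIC)
cv2.imwrite("pics/z2.png",np.hstack([a,b]))
```

```text
(no output)
```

View pics/z1.png

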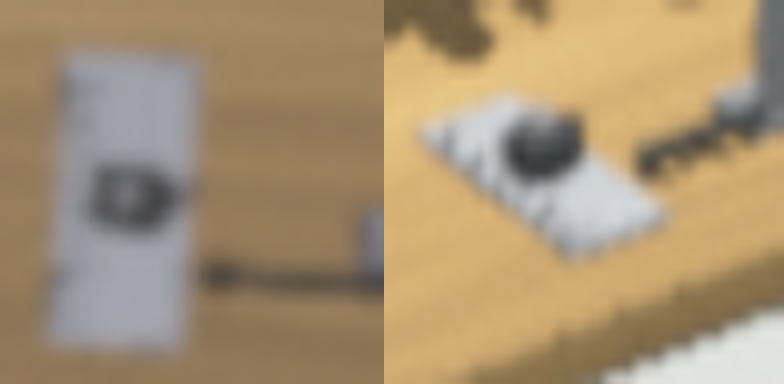

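View pics/z2.png

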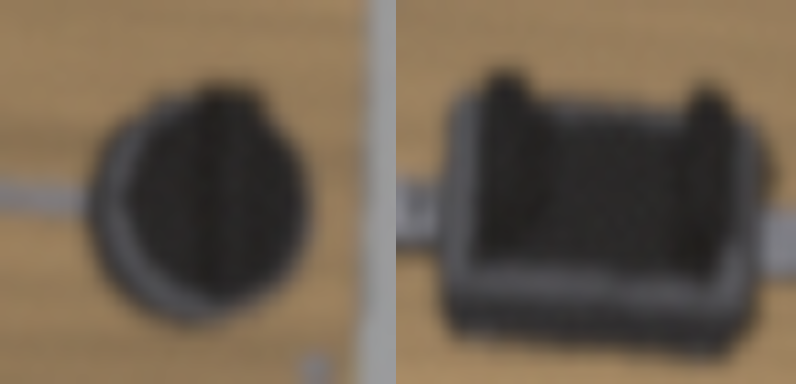

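```bash
cat >> h.py <<'E'
from scipy.spatial.transform import Rotation as Ro
def rot(q): return Ro.from_quat(q,scalar_first=True)
def plan(s,pos,yaw_y):
    """tool down, tool y at world angle yaw_y; prints shift/turn in units"""
    R=rot(s["tool_rot"]);y=np.array([np.cos(yaw_y),np.sin(yaw_y),0]);x=np.array([0,0,-1.]);z=np.cross(x,y)
    Rt=Ro.from_matrix(np.c_[x,y,z])
    d=R.inv().apply(np.array(pos)-s["ee_pos"])/.04; rv=(R.inv()*Rt).as_rotvec(degrees=True)/10
    print("shift",d.round(3),"turn",rv.round(3)); return d,rv
E
python3 - <<'E'
from bench import *
from h import *
s=sense();print(rot(s["tool_rot"]).as_matrix().round(3))
p=np.load("p.npy");F=pickle.load(open("F0.pkl","rb"));f=F["top"]
# knob via disc centre & bar top; grips via tops
for q in((232,92),(222,295)): 
    uv=((q[0]+.5)/11-.5+404,(q[1]+.5)/12-.5+256);w=back(f,uv,.077);print("bar end",w,w2s(p,w))
for q in((506,72),(710,82)):
    uv=((q[0]-396+.5)/10-.5+300,(q[1]+.5)/12-.5+214);w=back(f,uv,.152);print("grip far top",w,w2s(p,w))
for sg in(1,-1):
    for z in (.16,.058): plan(s,np.r_[s2w(p,[-55,-155,64])[0][:2],z],p[2]+sg*np.pi/2)
print("salt",back(f,(472,207),.045))
E
```

```text
[[-0.     0.22  -0.976]
 [ 0.001 -0.975 -0.22 ]
 [-1.    -0.001 -0.   ]]
bar end [ 0.52533256 -0.26549596  0.077     ] [ -34.51696508 -151.30906112]
bar end [ 0.48162003 -0.26091366  0.077     ] [ -78.45600696 -150.23997332]
grip far top [0.62773618 0.028986   0.152     ] [ 43.98944904 150.42404715]
grip far top [ 0.6251649  -0.02111599  0.152     ] [ 45.43630443 100.2769891 ]
shift [  1.357  -6.938 -10.834] turn [-1.627e+01 -1.100e-02  1.000e-03]
shift [  3.907  -6.935 -10.834] turn [-1.627e+01 -1.100e-02  1.000e-03]
shift [  1.357  -6.938 -10.834] turn [1.73  0.    0.008]
shift [  3.907  -6.935 -10.834] turn [1.73  0.    0.008]
salt [ 0.68084767 -0.41034082  0.045     ]
```

Run:
```python
from h import *
F=pickle.load(open("F0.pkl","rb"));f=F["top"]
P=[((100,200,18),unc(68,42,280,200,4.7)),((100,-200,18),unc(745,90,280,200,4.7)),((-100,-200,18),unc(733,428,280,200,4.7)),((-100,200,18),unc(43,380,280,200,4.7))]
z=lambda q,o,kx,u0,v0:((q[0]-o+.5)/kx-.5+u0,(q[1]+.5)/12-.5+v0)
P+=[((-32,-155,77),z((232,92),0,11,404,256)),((-78,-155,77),z((222,295),0,11,404,256)),((45,150,152),z((506,72),396,10,300,214)),((45,100,152),z((710,82),396,10,300,214))]
P+=[((-62,47.7,26),(330-.5+203.5/12,248-.5+277.5/12))]
X=[a for a,_ in P];U=np.array([b for _,b in P])
for free in(0,1):
    def r(p):
        g=dict(f)
        W=s2w(p[:3],X)
        if free: g["fx"]=f["fx"]*(1+p[3]);g["fy"]=f["fy"]*(1+p[3])
        return np.r_[(proj(g,W)-U).ravel(),0 if not free else p[3]*50]
    s=least_squares(r,[.57,-.117,-.08,0]);print(s.x,"\n",s.fun[:-1].reshape(-1,2).round(2))
    print(s2w(s.x[:3],[[-55,-155,64],[30,125,130]]))
np.save("p.npy",s.x[:3])
```

```text
[ 0.57176105 -0.11641554 -0.0834684   0.        ] 
 [[-0.6  -0.27]
 [ 0.13  0.03]
 [ 0.63  0.79]
 [-1.11  0.38]
 [ 1.01 -0.63]
 [ 1.35  0.18]
 [-0.14 -0.55]
 [-0.24  0.09]
 [-1.09 -0.12]]
[[ 0.50402995 -0.26629048  0.064     ]
 [ 0.61207805  0.00564813  0.13      ]]
[ 0.57143141 -0.1176099  -0.08370714 -0.00945401] 
 [[ 0.07  0.12]
 [-0.57  0.35]
 [-0.06  0.43]
 [-0.39  0.08]
 [ 0.44 -0.72]
 [ 0.78 -0.07]
 [ 0.41 -0.24]
 [ 0.12  0.38]
 [-0.92 -0.31]]
[[ 0.50366452 -0.26746866  0.064     ]
 [ 0.61177754  0.00444414  0.13      ]]
```

Emit:
{"op": "arm_command", "data": {
  "motion": [
    [[50, 0.05, -0.4, -0.65, -1, 0, 0], [50, 0.1, -0.85, -1.35, -2, 0, 0], [50, 0.15, -1.3, -2.0, -3, 0, 0], [50, 0.2, -1.7, -2.7, -4, 0, 0], [50, 0.3, -2.15, -3.4, -5, 0, 0], [50, 0.4, -2.6, -4.05, -6, 0, 0], [50, 0.5, -3.0, -4.7, -7, 0, 0], [50, 0.6, -3.45, -5.4, -8, 0, 0]]
  ],
  "squeeze": 20
}}

```text
clock: 1.2
ee_pos: [0.3238, -0.4511, 0.1904]
tool_rot: [0.513, 0.487, 0.513, -0.487]
contact_force: [0.6, -0.1, 0.0]
width: 0.521
```

Run:
```python
from bench import *
from h import *
s=sense();p=np.load("p.npy");print(s["clock"],s["qpos"].round(3),s["ee_pos"],s["width"])
plan(s,[.5037,-.2655,.135],p[2]+np.pi/2)
```

```text
1.2 [-1.045 -0.069  1.888  0.     1.322 -1.098] [ 0.32384461 -0.45108209  0.19035313] 0.5212967864050256
shift [ 1.384  4.735 -4.396] turn [-8.218e+00 -1.000e-03 -0.000e+00]
```

Emit:
{"op": "arm_command", "data": {
  "motion": [
    [[50, 0.17, 0.6, -0.55, -1.03, 0, 0], [50, 0.35, 1.2, -1.1, -2.06, 0, 0], [50, 0.5, 1.8, -1.65, -3.09, 0, 0], [50, 0.7, 2.4, -2.2, -4.12, 0, 0], [50, 0.85, 3.0, -2.75, -5.15, 0, 0], [50, 1.05, 3.6, -3.3, -6.18, 0, 0], [50, 1.2, 4.15, -3.85, -7.21, 0, 0], [50, 1.38, 4.735, -4.395, -8.22, 0, 0]]
  ]
}}

```text
clock: 2.2
ee_pos: [0.5047, -0.2665, 0.1352]
tool_rot: [0.706, 0.029, 0.707, -0.029]
contact_force: [0.2, 0.1, 0.5]
width: 0.531
```

Run:
```python
from bench import *
from h import *
s=sense();p=np.load("p.npy");print(s["clock"],s["qpos"].round(3),s["ee_pos"],s["width"],s["contact_force"])
plan(s,[.5037,-.2655,.135],p[2]+np.pi/2)
f=grab_frame("top");g=grab_frame("scene")
a=cv2.resize(f["image"][235:295,390:455],None,fx=6,fy=6,interpolation=cv2.INTER_CUBIC)
b=cv2.resize(g["image"][170:250,390:455],None,fx=6,fy=4.5,interpolation=cv2.INTER_CUBIC)
cv2.imwrite("pics/k1.png",np.hstack([a,b]))
print(((proj(f,s["ee_pos"])[0]-[390,235])*6+2.5))
```

```text
2.2 [-0.58   0.013  1.904 -0.     1.224 -2.068] [ 0.50474784 -0.26652111  0.13515314] 0.530889108376287 [0.24883544 0.10402429 0.53460757]
shift [ 0.004  0.023 -0.028] turn [ 0.004 -0.    -0.   ]
[249.38564004 205.08125026]
```

View pics/k1.png

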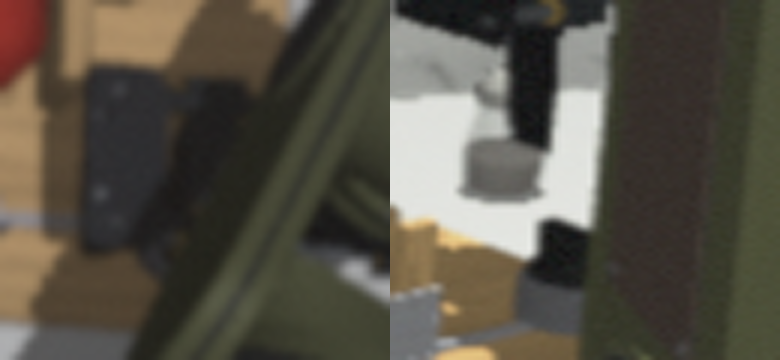

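Run:
```python
from bench import *
from h import *
s=sense();p=np.load("p.npy");g=pickle.load(open("F0.pkl","rb"))["scene"]
R=rot(s["tool_rot"])
o=s["width"]*95/2/1000
for sy in(o,o+.012):
  for zz in(-.01,.01):
    print("finger",sy,zz,((proj(g,s["ee_pos"]+R.apply([0,sy,zz]))[0]-[390,170])*[6,4.5]).round()+[392,2])
for dx in(-23,23):
  for dy in(-6,6):
    for z in (55,77): print("bar",dx,dy,z,((proj(g,s2w(p,[-55+dx,-155+dy,z]))[0]-[390,170])*[6,4.5]).round()+[392,2])
```

```text
finger 0.02477061913555762 -0.01 [552. 152.]
finger 0.02477061913555762 0.01 [520. 141.]
finger 0.036770619135557625 -0.01 [531. 157.]
finger 0.036770619135557625 0.01 [499. 146.]
bar -23 -6 55 [620. 275.]
bar -23 -6 77 [624. 240.]
bar -23 6 55 [599. 280.]
bar -23 6 77 [603. 245.]
bar 23 -6 55 [548. 249.]
bar 23 -6 77 [551. 214.]
bar 23 6 55 [527. 253.]
bar 23 6 77 [530. 219.]
```

Run:
```python
from h import *
g=pickle.load(open("F0.pkl","rb"))["scene"]
crop(g,"pics/s1.png",272,194,64,96,6.2)
crop(g,"pics/s2.png",372,200,60,60,9)
```

```text
(no output)
```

View pics/s1.png

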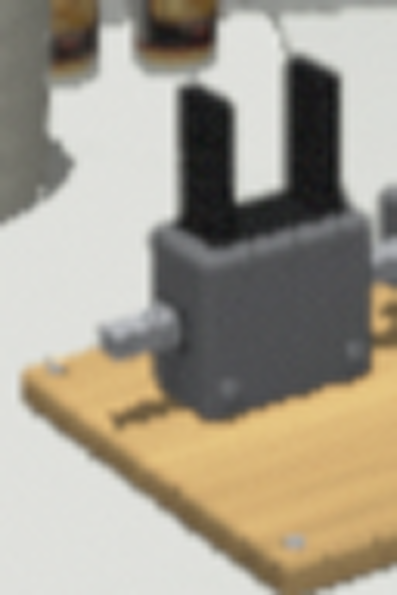

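View pics/s2.png

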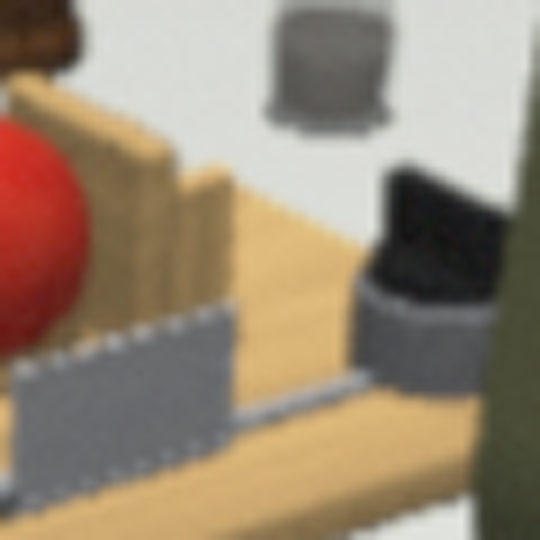

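```bash
cat > fit.py <<'E'
from h import *
F=pickle.load(open("F0.pkl","rb"));f=F["top"];g=F["scene"]
z=lambda q,o,kx,u0,v0:((q[0]-o+.5)/kx-.5+u0,(q[1]+.5)/12-.5+v0)
P=[((99,199,18),unc(68,42,280,200,4.7)),((99,-199,18),unc(745,90,280,200,4.7)),((-99,-199,18),unc(733,428,280,200,4.7)),((-99,199,18),unc(43,380,280,200,4.7)),
((-32,-155,77),z((232,92),0,11,404,256)),((-78,-155,77),z((222,295),0,11,404,256)),((45,150,152),z((506,72),396,10,300,214)),((45,100,152),z((710,82),396,10,300,214)),((-62,47.7,26),(330-.5+203.5/12,248-.5+277.5/12))]
a=lambda u,v:unc(u,v,272,194,6.2);b=lambda u,v:unc(u,v,372,200,9)
S=[((45,156,152),a(181,84)),((15,144,152),a(234,103)),((45,106,152),a(291,58)),((15,94,152),a(340,76)),((99,199,18),a(22,372)),((-99,199,18),a(285,570)),
((-32,-149,77),b(388,172)),((-32,-161,77),b(408,163)),((65,-83.5,86),b(10,75)),((-5,-83.5,86),b(163,160))]
X=[x for x,_ in P];U=np.array([u for _,u in P]);XS=[x for x,_ in S];US=np.array([u for _,u in S])
def warp(q,c,h): return (q-[h["cx"],h["cy"]])*(1+c[2])+[h["cx"],h["cy"]]+c[:2]
def r(p):
    return np.r_[(warp(proj(f,s2w(p[:3],X)),p[3:6],f)-U).ravel(),(warp(proj(g,s2w(p[:3],XS)),p[6:9],g)-US).ravel(),p[3:5]/1.5,p[5]*100,p[6:8]/1.5,p[8]*100]
s=least_squares(r,np.r_[.57,-.117,-.08,np.zeros(6)],loss="soft_l1")
p=s.x
if __name__=="__main__":
    print(p.round(4));R=s.fun;n=len(X)
    print(R[:2*n].reshape(-1,2).round(1).tolist(),"\n",R[2*n:2*n+2*len(XS)].reshape(-1,2).round(1).tolist())
    print(s2w(p[:3],[[-55,-155,64],[30,125,130]]));np.save("p.npy",p[:3])
E
python3 fit.py
```

```text
[ 0.5703 -0.1175 -0.0859 -0.1778 -0.4478 -0.0049  0.8149 -0.0667  0.0027]
[[0.2, 0.2], [-0.5, 0.7], [-0.1, 0.4], [-0.4, -0.3], [0.7, -0.5], [1.0, 0.2], [0.2, -0.5], [0.0, 0.2], [-1.0, -0.2]] 
 [[-1.1, 0.3], [1.3, 0.1], [-1.5, 0.1], [1.5, -0.0], [-0.2, -0.3], [0.6, -0.1], [-0.2, -0.4], [1.1, -0.4], [-0.7, 0.9], [-1.0, -0.0]]
[[ 0.50219469 -0.26725041  0.064     ]
 [ 0.61091581  0.00441983  0.13      ]]
```

Emit:
{"op": "arm_command", "data": {
  "motion": [
    [[50, 0.4, 0, -0.04, 0, 0, 0], [50, 0.8, 0, -0.04, 0, 0, 0], [50, 1.2, 0, -0.04, 0, 0, 0], [50, 1.6, 0, -0.04, 0, 0, 0], [50, 1.8, 0, -0.04, 0, 0, 0], [50, 1.9, 0, -0.04, 0, 0, 0], [50, 1.9, 0, -0.04, 0, 0, 0], [25, 1.9, 0, -0.04, 0, 0, 0]]
  ],
  "squeeze": 4
}}

```text
clock: 3.3
ee_pos: [0.5031, -0.2675, 0.0602]
tool_rot: [0.707, 0.031, 0.706, -0.032]
contact_force: [0.9, 0.1, 0.1]
width: 0.464
```

Emit:
{"op": "arm_command", "data": {
  "motion": [
    [[20, 0, 0, 0, 0, 0, 0], [18, 0, 0, 0, 0, 0, 0], [16, 0, 0, 0, 0, 0, 0], [14, 0, 0, 0, 0, 0, 0], [12, 0, 0, 0, 0, 0, 0], [11, 0, 0, 0, 0, 0, 0], [10, 0, 0, 0, 0, 0, 0], [10, 0, 0, 0, 0, 0, 0]]
  ],
  "squeeze": 4
}}

```text
clock: 4.3
ee_pos: [0.5026, -0.2678, 0.0595]
tool_rot: [0.706, 0.031, 0.706, -0.032]
contact_force: [0.6, -4.6, -1.2]
width: 0.125
```

Run:
```python
from bench import *
s=sense();print(s["clock"],s["qpos"].round(3),s["ee_pos"],s["width"]*95,s["contact_force"],s["torque"])
```

```text
4.3 [-5.830e-01  9.600e-02  1.957e+00 -1.000e-03  1.088e+00 -2.065e+00] [ 0.50255441 -0.26778651  0.05949452] 11.886212243336772 [ 0.59858481 -4.57349236 -1.2201687 ] [-0.72853669 -0.07765654  0.01829125]
```

Emit:
{"op": "arm_command", "data": {
  "motion": [
    [[10, 0, -0.03, 0, 0, 0, 0], [10, 0, -0.03, 0, 0, 0, 0], [10, 0, -0.03, 0, 0, 0, 0], [10, 0, -0.03, 0, 0, 0, 0], [10, 0, -0.03, 0, 0, 0, 0], [10, 0, -0.03, 0, 0, 0, 0], [10, 0, -0.03, 0, 0, 0, 0], [10, 0, -0.03, 0, 0, 0, 0]]
  ],
  "squeeze": 4
}}

```text
clock: 5.3
ee_pos: [0.5025, -0.2679, 0.0595]
tool_rot: [0.706, 0.032, 0.706, -0.031]
contact_force: [0.1, 5.0, 2.1]
width: 0.129
```

Emit:
{"op": "arm_command", "data": {
  "motion": [
    [[10, 0, 0.015, 0, 0, 0, 0], [8, 0, 0.015, 0, 0, 0, 0], [8, 0, 0.015, 0, 0.8, 0, 0], [8, 0, 0.015, 0, 1.6, 0, 0], [8, 0, 0.015, 0, 2.5, 0, 0], [8, 0, 0.015, 0, 3.3, 0, 0], [8, 0, 0.015, 0, 4.0, 0, 0], [8, 0, 0.015, 0, 4.0, 0, 0]]
  ],
  "squeeze": 10
}}

```text
clock: 6.3
ee_pos: [0.5029, -0.2671, 0.0595]
tool_rot: [0.653, 0.272, 0.653, -0.271]
contact_force: [1.7, 6.1, 2.7]
width: 0.125
```

Run:
```python
from bench import *
from h import *
s=sense();print(s["clock"],s["qpos"].round(3),s["ee_pos"],s["width"]*95,s["contact_force"],s["torque"])
f=grab_frame("top");g=grab_frame("scene")
a=cv2.resize(f["image"][248:280,330:362],None,fx=12,fy=12,interpolation=cv2.INTER_CUBIC)
b=cv2.resize(g["image"][246:278,336:376],None,fx=10,fy=12,interpolation=cv2.INTER_CUBIC)
cv2.imwrite("pics/z3.png",np.hstack([a,b]))
```

```text
6.3 [-0.583  0.096  1.957  0.002  1.089 -1.367] [ 0.50291796 -0.26713208  0.05948374] 11.890027218795028 [1.70129828 6.10573824 2.70568266] [ 1.11217417 -0.41737938  0.00158738]
```

View pics/z3.png

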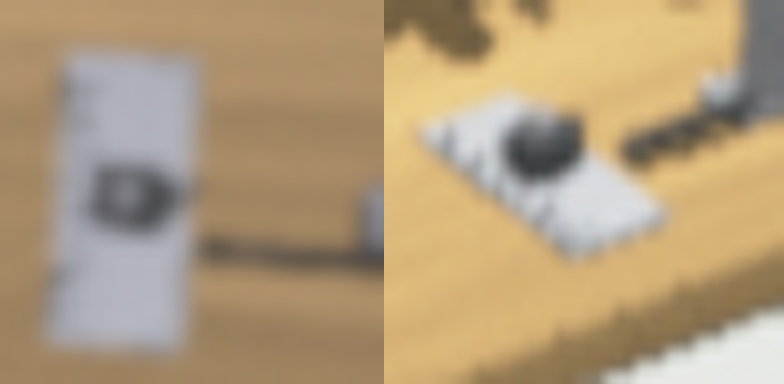

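Emit:
{"op": "arm_command", "data": {
  "motion": [
    [[8, 0, 0, 0, 1, 0, 0], [8, 0, 0, 0, 2, 0, 0], [8, 0, 0, 0, 3, 0, 0], [8, 0, 0, 0, 4, 0, 0], [8, 0, 0, 0, 5, 0, 0], [8, 0, 0, 0, 6, 0, 0], [8, 0, 0, 0, 7, 0, 0], [8, 0, 0, 0, 8, 0, 0]]
  ]
}}

```text
clock: 7.4
ee_pos: [0.5045, -0.267, 0.0595]
tool_rot: [0.324, 0.63, 0.324, -0.627]
contact_force: [7.8, 6.1, -3.1]
width: 0.127
```

Run:
```python
from bench import *
from h import *
s=sense();print(s["clock"],s["qpos"].round(3),s["ee_pos"],s["width"]*95,s["contact_force"],s["torque"])
f=grab_frame("top");g=grab_frame("scene");pickle.dump(dict(top=f,scene=g),open("F2.pkl","wb"))
a=cv2.resize(f["image"][248:280,330:362],None,fx=12,fy=12,interpolation=cv2.INTER_CUBIC)
b=cv2.resize(g["image"][246:278,336:376],None,fx=10,fy=12,interpolation=cv2.INTER_CUBIC)
cv2.imwrite("pics/z4.png",np.hstack([a,b]))
```

```text
7.4 [-0.583  0.097  1.956  0.004  1.085  0.034] [ 0.50454314 -0.26701778  0.05948039] 12.052158603957274 [ 7.82760407  6.11124208 -3.11933698] [ 1.06453926 -1.40706448  0.04861343]
```

View pics/z4.png

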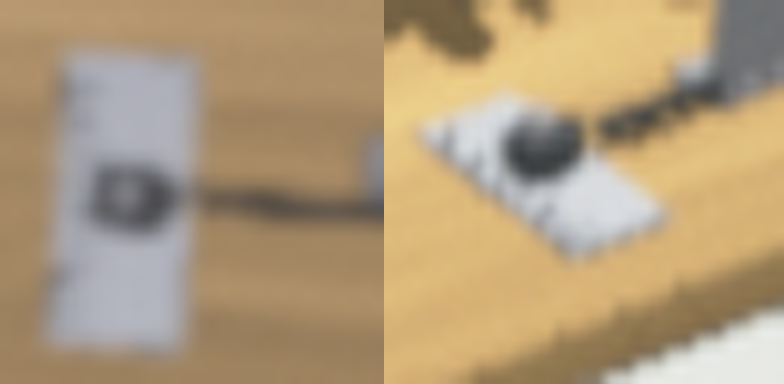

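Run:
```python
from h import *
for k in ("F0","F2"):
    F=pickle.load(open(k+".pkl","rb"))
    G=F["top"]["image"].astype(int).sum(2)//3
    print(k,"cols 336-362 rows 258-274");print("     ",*range(336,362))
    for r in range(258,274): print(r,*[f"{v:3d}" for v in G[r,336:362]])
F=pickle.load(open("F2.pkl","rb"))
G=F["scene"]["image"].astype(int).sum(2)//3
print("scene cols 344-372");print("     ",*range(344,372))
for r in range(250,266): print(r,*[f"{v:3d}" for v in G[r,344:372]])
p=np.load("p.npy")
for n in("top","scene"):
    print(n,[proj(F[n],s2w(p,X))[0].round(2).tolist() for X in((-44,47.7,26),(-44,37.7,26),(-44,60,26),(-43,47.7,26),(-44,47.7,30))])
```

```text
F0 cols 336-362 rows 258-274
      336 337 338 339 340 341 342 343 344 345 346 347 348 349 350 351 352 353 354 355 356 357 358 359 360 361
258 141 148 159 163 164 165 163 165 162 155 138 123 119 118 117 117 118 117 117 117 117 118 117 117 117 118
259 150 154 158 162 164 165 163 165 163 154 138 123 120 120 119 119 119 119 119 118 119 119 118 119 118 118
260 150 152 153 157 159 158 158 162 163 155 139 126 122 122 122 121 121 122 121 120 121 120 121 120 120 119
261 150 144 135 133 135 137 140 148 157 152 138 128 125 125 124 125 124 124 123 124 123 124 124 123 123 123
262 148 136 106 101 107 104 104 118 139 141 128 123 123 124 123 123 124 124 124 124 125 124 124 124 123 124
263 145 130  98  99 111  99  82  86 111 122 116 118 119 119 120 119 121 120 120 121 121 121 122 121 121 122
264 144 123  94  99 114  99  77  74  95 115 116 118 119 118 118 118 118 117 118 117 118 118 118 117 116 116
265 139 116  91  92  98  85  74  84 110 127 124 121 120 120 119 119 120 118 118 118 118 118 117 113 113 120
266 146 131 112 101  93  84  85 107 135 143 130 122 121 121 121 121 121 121 120 120 121 120 117 1
[... 4116 characters left out ...]
11 201 189 183 181 177 175 174 172 170 169 170
262 174 163 164 156 181 183 192 203 197 208 217 218 218 220 220 219 219 214 204 187 176 171 170 168 172 170 170 171
263 177 175 176 165 168 172 191 186 175 203 215 217 217 219 220 219 218 217 212 190 174 173 170 170 173 172 171 171
264 177 176 177 174 173 170 172 159 180 196 203 211 208 214 217 216 207 201 184 171 171 173 172 171 173 171 171 170
265 177 174 175 176 176 176 168 160 171 174 184 195 200 197 198 186 173 176 164 163 170 171 173 170 171 170 170 169
top [[346.16, 264.33], [349.87, 264.6], [341.6, 263.99], [346.19, 263.96], [346.28, 264.16]]
scene [[355.83, 256.47], [359.04, 255.45], [351.85, 257.73], [355.59, 256.32], [355.86, 255.03]]
```

Run:
```python
from h import *
o=[]
for k in ("F0","F2"):
    I=pickle.load(open(k+".pkl","rb"))["top"]["image"][257:275,334:356]
    o.append(cv2.resize(I,None,fx=18,fy=18,interpolation=cv2.INTER_LANCZOS4))
cv2.imwrite("pics/z5.png",cv2.convertScaleAbs(np.hstack(o),alpha=1.4))
```

```text
(no output)
```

View pics/z5.png

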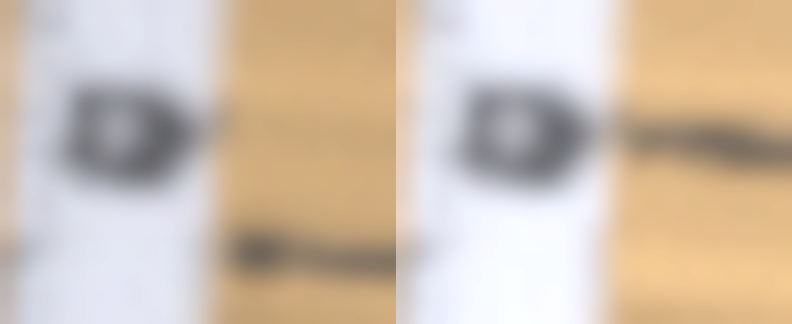

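```bash
cat > ren.py <<'E'
from h import *
from scipy.optimize import least_squares
from scipy.ndimage import gaussian_filter
p0=np.load("p.npy");SS=12
ROI=dict(top=(332,256,26,22),scene=(338,250,32,18))
from scipy.spatial import ConvexHull
def cov(polys,roi,cam,off,sig):
    """painter's order label map -> blurred coverage stack"""
    u0,v0,w,h=roi;L=np.zeros((h*SS,w*SS),np.uint8)
    for i,P in polys:
        q=proj(cam,s2w(p0,P))+off
        q=((q-[u0,v0]+.5)*SS-.5)
        cv2.fillPoly(L,[np.round(q*16).astype(np.int32)],int(i),shift=4)
    n=max(i for i,_ in polys)+1
    out=[]
    for i in range(n):
        m=gaussian_filter((L==i).astype(np.float32),sig*SS)
        out.append(cv2.resize(m,(w,h),interpolation=cv2.INTER_AREA).ravel())
    return np.array(out).T
def scene_polys(a,xp,name):
    xr,yt,Lt,Ly,zb,zp,wp,sy0,sy1=a
    zt=zb+9;yb=yt+Lt;ye=yb+Ly
    pl=[(1,[(-90,sy0,zb),(0,sy0,zb),(0,sy1,zb),(-90,sy1,zb)])]
    # strip x-extent covers ROI partly; use fitted ends
    pl=[(1,[(XS0,sy0,zb),(XS1,sy0,zb),(XS1,sy1,zb),(XS0,sy1,zb)])]
    out=[(xr-7,ye),(xr-7,yb),(xr,yt),(xr+7,yb),(xr+7,ye)]
    faces=[(3,out[3],out[4],None),(4,out[2],out[3],None),(5,out[4],out[0],None),(6,out[1],out[2],None),(7,out[0],out[1],None)]
    C=-np.array(CAM[name]["R"]).T@np.array(CAM[name]["t"]);cs=w2s(p0,C)
    rid=[]
    for i,a1,a2,_ in faces:
        e=np.subtract(a2,a1);n=np.array([e[1],-e[0]])
        ctr=np.mean(out,0)
        if np.dot(n,np.add(a1,a2)/2-ctr)<0:n=-n
        if np.dot(n,cs-np.array(a1))>0: rid.append((i,[(*a1,zb),(*a2,zb),(*a2,zt),(*a1,zt)]))
    rid.append((2,[(*o,zt) for o in out]))
    k=wp/2
    if name=="top": ptr=[(8,[(xp-k,47.7,zp),(xp+k,47.7,zp),(xp+k,0,zp),(xp-k,0,zp)])]
    else:
        ptr=[(8,[(xp-k,47.7,zp-k),(xp-k,47.7,zp+k),(xp+k,47.7,zp+k),(xp+k,0,zp+k),(xp-k,0,zp+k),(xp-k,0,zp-k)])]
    return pl+(ptr+rid if name=="scene" else rid+ptr)
CAM=None;XS0,XS1=-78,-10
E
cat > fitr.py <<'E'
import ren,sys
from ren import *
key,xp0,fixx=sys.argv[1],float(sys.argv[2]),sys.argv[3]=="fix"
F=pickle.load(open(key+".pkl","rb"));ren.CAM=F
T={n:F[n]["image"][r[1]:r[1]+r[3],r[0]:r[0]+r[2]].astype(float).mean(2) for n,r in ROI.items()}
names=sys.argv[4].split(",")
def res(v,full=False):
    a=v[:9];xp=xp0 if fixx else v[9]
    ren.XS0,ren.XS1=v[10],v[11]
    R=[];D=[]
    for k,n in enumerate(names):
        A=cov(scene_polys(a,xp,n),ROI[n],F[n],v[12+3*k:14+3*k],max(.2,v[14+3*k]))
        y=T[n].ravel();A=A[:,A.sum(0)>.3]
        # gentle bg tilt
        vv,uu=np.mgrid[:ROI[n][3],:ROI[n][2]];B=np.c_[A,(A[:,0]*(vv.ravel()-10)/10),(A[:,0]*(uu.ravel()-13)/10)]
        c=np.linalg.lstsq(B,y,rcond=None)[0];r=(B@c-y);D.append((n,r.std(),c.round()))
        W=np.ones(T[n].shape)
        R.append(r)
    pr=np.r_[(v[4]-20)/1.,(v[5]-25)/4,(v[6]-3)/1.,(v[2]-7)/2]*6
    if full:return D
    return np.r_[np.concatenate(R),pr]
best=None
for xr in(-48,-45,-42):
    v=np.r_[xr,49,7,10,20,25,3,50,85,xp0,-85,-20,np.tile([0,0,.6],len(names))]
    v[7]=48
    s=least_squares(res,v,loss="soft_l1",f_scale=6,diff_step=np.r_[np.full(12,3e-3),np.full(3*len(names),.05)],x_scale=np.r_[np.ones(12),np.tile([.3,.3,.2],len(names))],max_nfev=60)
    print(xr,s.cost.round(0),s.x.round(2).tolist(),[(n,round(d,2)) for n,d,_ in res(s.x,True)],flush=True)
E
sed -i 's/diff_step=[^)]*)[^)]*))/diff_step=1e-3/' fitr.py; grep -n diff_step fitr.py
python3 fitr.py F0 -62 fix top
```

```text
26:    s=least_squares(res,v,loss="soft_l1",f_scale=6,diff_step=np.r_[np.full(12,3e-3),np.full(3*len(names),.05)],x_scale=np.r_[np.ones(12),np.tile([.3,.3,.2],len(names))],max_nfev=60)
-48 13711.0 [-47.28, 46.74, 7.0, 502.22, 19.23, 25.0, 3.0, 49.34, 77.21, -59.74, -84.49, 1.76, 0.0, 0.0, 1.09] [('top', np.float64(10.37))]
-45 11068.0 [-43.44, 56.69, 7.35, 48.86, 30.7, 25.0, 3.0, 50.55, 77.6, -62.0, -84.45, -18.79, 0.0, 0.0, 1.49] [('top', np.float64(8.57))]
-42 8937.0 [-42.02, 54.68, 7.19, 92.29, 20.99, 25.0, 3.0, 49.87, 77.36, -39.54, -76.9, -12.05, -0.0, 0.0, 1.4] [('top', np.float64(7.51))]
```

```bash
python3 - <<'E'
t=open("fitr.py").read();i=t.index("best=None")
t=t[:i]+'''
sc=np.r_[1,1,1,1,1,2,1,1,1,1,2,2,np.tile([.4,.4,.2],len(names))]
for xr in(-48,-45,-42):
    v0=np.r_[xr,51,7,10,20,25,3,50,77,xp0,-84,-19,np.tile([0,0,.6],len(names))]
    g=lambda w:np.r_[res(v0+sc*(w-1)),((v0+sc*(w-1))[3]-10)*2]
    s=least_squares(g,np.ones(len(v0)),loss="soft_l1",f_scale=6,diff_step=.1,max_nfev=40)
    v=v0+sc*(s.x-1)
    print(xr,s.cost.round(0),v.round(2).tolist(),[(n,round(d,2)) for n,d,_ in res(v,True)],flush=True)
'''
open("fitr.py","w").write(t)
E
time python3 fitr.py F0 -62 fix top; python3 fitr.py F0 -62 fix top,scene
```

```text
-48 4491.0 [-45.35, 50.01, 5.01, 19.69, 20.0, 33.6, 2.79, 49.84, 77.5, -61.0, -78.01, -13.71, 0.1, -0.39, 0.85] [('top', np.float64(4.61))]
-45 6529.0 [-44.66, 50.31, 8.29, 12.34, 19.21, 25.1, 4.21, 49.57, 77.11, -62.0, -84.0, -18.89, 0.08, -0.8, 0.85] [('top', np.float64(6.39))]
-42 6870.0 [-42.51, 51.96, 8.23, 14.93, 19.98, 35.15, 3.2, 49.88, 77.23, -62.0, -83.88, -20.47, 0.13, -0.1, 0.95] [('top', np.float64(6.49))]
-48 17268.0 [-47.52, 50.01, 7.21, 14.87, 28.03, 28.12, 2.65, 49.58, 75.97, -62.0, -80.11, -17.42, -0.14, -0.74, 0.84, 0.19, 1.09, 0.96] [('top', np.float64(4.83)), ('scene', np.float64(10.21))]
-45 21276.0 [-46.82, 49.94, 6.76, 14.94, 23.74, 23.76, 4.12, 49.3, 75.95, -62.0, -85.88, -13.3, -0.13, -0.46, 0.85, 0.02, -0.4, 0.81] [('top', np.float64(6.74)), ('scene', np.float64(10.81))]
-42 25584.0 [-42.25, 51.25, 6.36, 13.15, 21.56, 24.56, 2.21, 50.08, 76.0, -62.0, -85.97, -10.64, 0.05, -0.01, 0.98, 0.69, -0.44, 0.97] [('top', np.float64(7.54)), ('scene', np.float64(12.07))]
real	1m13.151s
user	1m5.997s
sys	0m1.870s
```

```bash
sed -i 's/top=(332,256,26,22)/top=(335,258,20,17)/' ren.py
python3 - <<'E'
t=open("fitr.py").read()
t=t.replace("pr=np.r_[(v[4]-20)/1.,(v[5]-25)/4,","pr=np.r_[(v[4]-20)/.5,(v[5]-25)/.5,").replace("for xr in(-48,-45,-42)","for xr in(-47,-45.5,-44,-42.5)").replace("-84,-19,np","-80,-15,np").replace("[0,0,.6]","[.1,-.4,.85]").replace("diff_step=.1,max_nfev=40","diff_step=.2,max_nfev=60")
open("fitr.py","w").write(t)
E
python3 fitr.py F0 -62 fix top; python3 fitr.py F2 -45.25 free top
```

```text
-47 2925.0 [-45.61, 50.56, 7.64, 14.55, 20.32, 25.1, 3.12, 51.26, 77.36, -62.0, -79.83, -16.81, 0.57, -0.54, 0.79] [('top', np.float64(4.92))]
-45.5 2854.0 [-44.92, 50.72, 8.74, 13.4, 20.52, 25.0, 2.98, 49.82, 77.2, -62.0, -79.62, -15.59, 0.21, -0.65, 0.86] [('top', np.float64(4.85))]
-44 2795.0 [-45.09, 51.32, 8.17, 11.66, 19.67, 25.0, 2.9, 49.4, 76.89, -64.35, -81.54, -14.61, 0.11, -0.77, 0.89] [('top', np.float64(4.83))]
-42.5 2794.0 [-44.86, 51.68, 8.79, 9.29, 19.97, 24.92, 2.83, 49.4, 75.75, -62.0, -80.4, -16.0, -0.07, -0.75, 0.98] [('top', np.float64(4.82))]
-47 3660.0 [-44.96, 50.44, 4.96, 19.1, 19.52, 24.96, 2.84, 50.97, 76.44, -44.41, -85.17, -13.31, 0.36, -0.36, 0.78] [('top', np.float64(5.57))]
-45.5 3281.0 [-42.24, 50.23, 9.14, 16.08, 19.91, 25.0, 3.84, 51.22, 76.37, -41.86, -79.56, -15.79, 0.46, 0.61, 0.87] [('top', np.float64(5.3))]
-44 3204.0 [-45.78, 52.11, 9.5, 10.83, 18.88, 25.05, 3.86, 51.16, 77.13, -46.16, -94.88, -16.58, 0.58, -0.95, 0.9] [('top', np.float64(5.13))]
-42.5 3124.0 [-42.05, 52.21, 9.03, 10.45, 19.87, 25.01, 2.8, 50.61, 77.07, -42.75, -80.0, -13.84, 0.34, 0.3, 0.95] [('top', np.float64(5.12))]
```

The rendered-model fits put the rider's tip at +17.0 mm from the pointer's start. The pointer is at +16.75 to 17.2 mm, so the two line up within measurement error. I'll release the knob and lift.

Emit:
{"op": "arm_command", "data": {
  "motion": [
    [[20, 0, 0, 0, 0, 0, 0], [30, 0, 0, 0, 0, 0, 0], [40, 0, 0, 0, 0, 0, 0], [40, 0, 0, 0, 0, 0, 0], [45, -0.5, 0, 0, 0, 0, 0], [60, -1.2, 0, 0, 0, 0, 0], [80, -2.5, 0, 0, 0, 0, 0], [90, -4, 0, 0, 0, 0, 0]]
  ]
}}

```text
clock: 8.5
ee_pos: [0.502, -0.2676, 0.2217]
tool_rot: [-0.326, -0.627, -0.326, 0.628]
contact_force: [0.8, -1.1, -0.1]
width: 0.73
```

```bash
python3 - <<'E'
from bench import *
from h import *
s=sense();p=np.load("p.npy");print(s["clock"],s["qpos"].round(3),s["ee_pos"],s["width"]*95,s["contact_force"])
for y in (1,-1): plan(s,[.611,.0047,.22],p[2]+y*np.pi/2)
f=grab_frame("top");g=grab_frame("scene");pickle.dump(dict(top=f,scene=g),open("F3.pkl","wb"))
a=cv2.resize(f["image"][248:280,330:362],None,fx=12,fy=12,interpolation=cv2.INTER_CUBIC)
b=cv2.resize(g["image"][246:278,336:376],None,fx=10,fy=12,interpolation=cv2.INTER_CUBIC)
cv2.imwrite("pics/z6.png",np.hstack([a,b]))
G=f["image"].astype(int).sum(2)//3
for r in range(261,269): print(r,*[f"{v:3d}" for v in G[r,343:358]])
E
python3 fitr.py F3 -45.25 free top
```

```text
8.5 [-0.584 -0.059  1.826 -0.     1.375  0.029] [ 0.50204399 -0.26755915  0.22165534] 69.32658820668544 [ 0.81612137 -1.06198083 -0.14765776]
shift [ 0.041 -1.684 -7.135] turn [-1.2017e+01 -2.0000e-03  2.0000e-03]
shift [ 0.041 -1.684 -7.135] turn [5.983e+00 2.000e-03 2.000e-03]
261 168 177 172 156 144 141 141 141 140 140 141 139 140 140 139
262 133 155 160 143 136 136 136 136 137 136 137 138 139 140 140
263  98 123 138 124 118 118 118 116 115 116 120 126 130 132 132
264  84 107 126 117 100  97  96  91  87  87  92 103 108 112 114
265  95 124 141 127 107 106 105  97  90  85  84  86  88  91  92
266 120 152 159 141 128 129 127 120 115 109 106 105 107 108 108
267 156 173 168 145 136 135 134 133 132 131 130 130 131 130 130
268 181 181 168 145 136 135 135 135 135 135 136 135 135 136 135
-47 3425.0 [-44.9, 49.47, 7.89, 15.59, 19.65, 25.0, 2.27, 50.86, 76.17, -44.29, -78.62, -15.82, 0.33, -0.26, 0.86] [('top', np.float64(5.43))]
-45.5 3347.0 [-43.78, 52.12, 8.6, 13.19, 20.17, 25.08, 3.66, 50.93, 76.48, -44.2, -80.0, -15.86, 0.32, -0.28, 0.93] [('top', np.float64(5.28))]
-44 3215.0 [-45.66, 52.02, 8.21, 11.05, 19.65, 24.93, 4.16, 50.55, 76.35, -46.34, -80.0, -15.25, 0.29, -1.1, 0.93] [('top', np.float64(5.2))]
-42.5 3200.0 [-41.96, 51.98, 8.73, 10.18, 19.96, 24.88, 3.39, 50.47, 76.61, -42.69, -80.0, -14.07, 0.2, 0.3, 0.96] [('top', np.float64(5.21))]
```

View pics/z6.png

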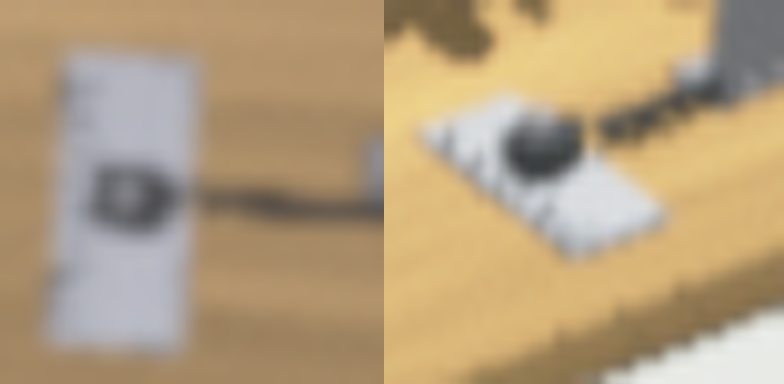

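Emit:
{"op": "arm_command", "data": {
  "motion": [
    [[95, 0, -0.21, -0.9, 0.75, 0, 0], [95, 0, -0.42, -1.8, 1.5, 0, 0], [95, 0, -0.63, -2.7, 2.25, 0, 0], [95, 0, -0.84, -3.6, 3.0, 0, 0], [95, 0, -1.05, -4.5, 3.75, 0, 0], [95, 0, -1.26, -5.4, 4.5, 0, 0], [95, 0, -1.48, -6.3, 5.25, 0, 0], [95, 0.04, -1.684, -7.135, 5.983, 0, 0]]
  ]
}}

```text
clock: 9.6
ee_pos: [0.6121, 0.0056, 0.2193]
tool_rot: [-0.032, 0.707, -0.032, -0.706]
contact_force: [0.1, 0.2, 0.8]
width: 1.002
```

Run:
```python
from bench import *
from h import *
s=sense();p=np.load("p.npy");print(s["clock"],s["qpos"].round(3),s["ee_pos"],s["width"]*95,s["contact_force"])
plan(s,[.611,.0047,.111],p[2]-np.pi/2)
f=grab_frame("top");g=grab_frame("scene");pickle.dump(dict(top=f,scene=g),open("F4.pkl","wb"))
crop(g,"pics/g1.png",265,140,110,130,4.5);crop(f,"pics/g2.png",280,200,170,100,4.7)
```

```text
9.6 [-0.078  0.037  1.734 -0.     1.368  1.582] [0.6121203  0.00559431 0.21926475] 95.23583458775843 [0.06591753 0.15059049 0.83129699]
shift [2.707 0.025 0.031] turn [-0.023 -0.01  -0.   ]
```

View pics/g1.png

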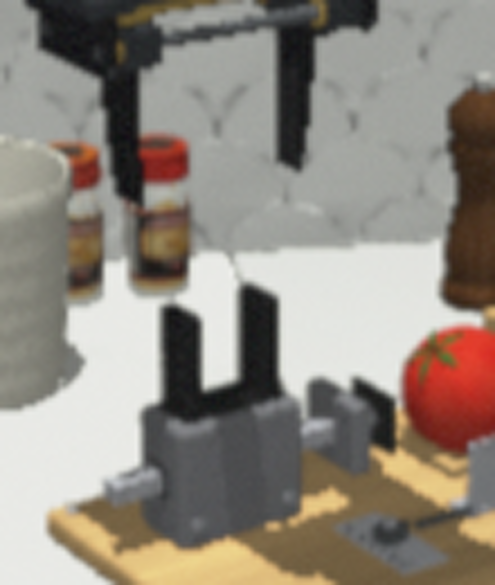

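View pics/g2.png

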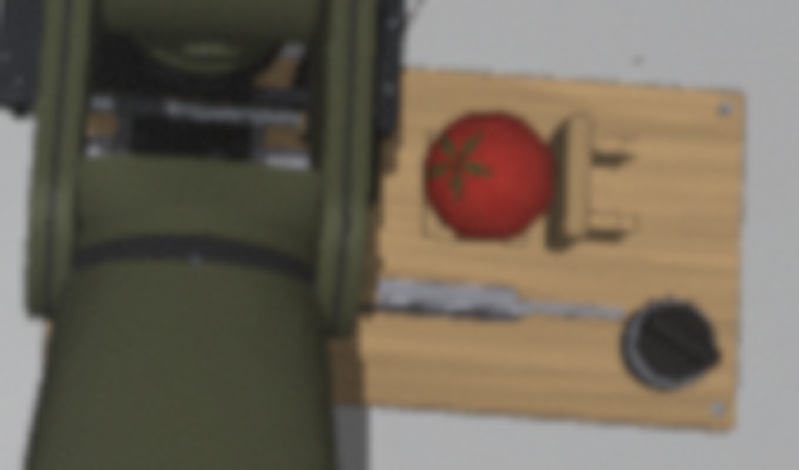

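Emit:
{"op": "arm_command", "data": {
  "motion": [
    [[95, 0.5, 0, 0, 0, 0, 0], [95, 1.0, 0.02, 0.02, 0, 0, 0], [95, 1.5, 0.02, 0.02, 0, 0, 0], [95, 2.0, 0.02, 0.02, 0, 0, 0], [95, 2.4, 0.02, 0.02, 0, 0, 0], [95, 2.7, 0.02, 0.02, 0, 0, 0], [85, 2.7, 0.02, 0.02, 0, 0, 0], [75, 2.7, 0.02, 0.02, 0, 0, 0]]
  ],
  "squeeze": 3
}}

```text
clock: 10.7
ee_pos: [0.6112, 0.0037, 0.1106]
tool_rot: [-0.03, 0.707, -0.03, -0.706]
contact_force: [-0.6, -0.9, -0.2]
width: 0.847
```

Emit:
{"op": "arm_command", "data": {
  "motion": [
    [[70, 0, 0, 0, 0, 0, 0], [66, 0, 0, 0, 0, 0, 0], [63, 0, 0, 0, 0, 0, 0], [60, 0, 0, 0, 0, 0, 0], [58, 0, 0, 0, 0, 0, 0], [56, 0, 0, 0, 0, 0, 0], [56, 0, 0, 0, 0, 0, 0], [56, 0, 0, 0, 0, 0, 0]]
  ],
  "squeeze": 3
}}

```text
clock: 11.7
ee_pos: [0.6108, 0.004, 0.1101]
tool_rot: [-0.031, 0.707, -0.03, -0.706]
contact_force: [-0.3, 3.4, 1.6]
width: 0.652
```

Run:
```python
from bench import *
from h import *
s=sense();print(s["clock"],s["ee_pos"],s["width"]*95.1,s["contact_force"],s["torque"])
g=grab_frame("scene");pickle.dump(dict(scene=g),open("F5.pkl","wb"))
crop(g,"pics/g5.png",265,170,110,110,5)
```

```text
11.7 [0.61078182 0.00399025 0.11010698] 62.014885351564054 [-0.28966097  3.37071547  1.56197834] [0.66626083 0.04773792 0.04621742]
```

View pics/g5.png

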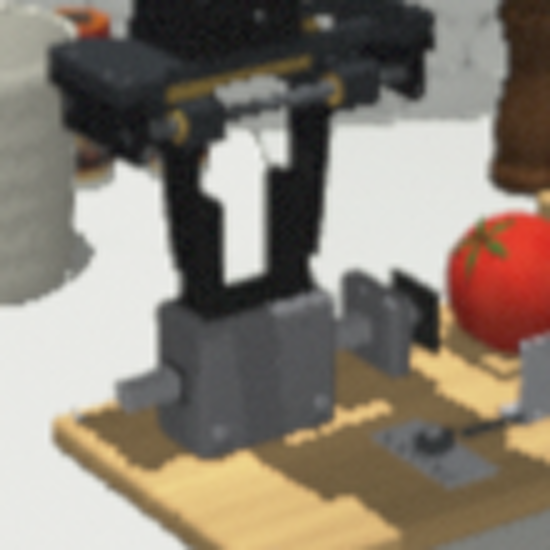

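Emit:
{"op": "arm_command", "data": {
  "motion": [
    [[60, 0, -0.015, 0, 0, 0, 0], [55, 0, -0.015, 0, 0, 0, 0], [50, 0, -0.015, 0, 0, 0, 0], [45, 0, -0.015, 0, 0, 0, 0], [40, 0, -0.015, 0, 0, 0, 0], [37, 0, -0.015, 0, 0, 0, 0], [37, 0, -0.015, 0, 0, 0, 0], [37, 0, -0.015, 0, 0, 0, 0]]
  ],
  "squeeze": 12
}}

```text
clock: 12.75
ee_pos: [0.6108, 0.004, 0.1101]
tool_rot: [-0.03, 0.707, -0.031, -0.706]
contact_force: [-0.8, -1.0, 5.4]
width: 0.392
```

```bash
cat > look.py <<'E'
from bench import *
from h import *
import sys
k=sys.argv[1]
s=sense();print(s["clock"],s["ee_pos"].round(4),s["width"]*95.1,s["contact_force"].round(1),s["torque"].round(2))
g=grab_frame("scene");pickle.dump(dict(scene=g),open(f"F{k}.pkl","wb"))
o=[cv2.resize(pickle.load(open(f"F{j}.pkl","rb"))["scene"]["image"][205:265,320:385],None,fx=6,fy=6,interpolation=cv2.INTER_CUBIC) for j in (sys.argv[2],k)]
cv2.imwrite(f"pics/j{k}.png",np.hstack(o))
E
python3 look.py 6 5
```

```text
12.75 [0.6108 0.004  0.1101] 37.287265888570516 [-0.8 -1.   5.4] [-0.14  0.16  0.05]
```

View pics/j6.png

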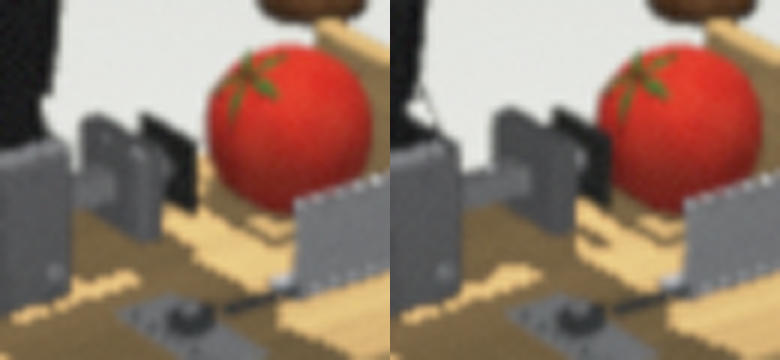

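```bash
cat > jaw.py <<'E'
from h import *
import sys
p=np.load("p.npy")
def shift(a,b,verbose=1):
    A=pickle.load(open(f"F{a}.pkl","rb"))["scene"];B=pickle.load(open(f"F{b}.pkl","rb"))["scene"]
    k=8
    up=lambda f:cv2.GaussianBlur(cv2.resize(f["image"],None,fx=k,fy=k,interpolation=cv2.INTER_CUBIC),(0,0),3)
    IA,IB=up(A),up(B)
    # plate outline in frame 5 (crop6 coords, origin 320,205), shifted by known offset for other refs
    off=OFF.get(a,(0,0))
    poly=(np.array([(82,118),(100,115),(160,160),(160,238),(100,215),(80,205)])/6+[320,205]+off)*k
    poly2=(np.array([(140,115),(195,150),(195,210),(165,195),(165,155),(140,140)])/6+[320,205]+off)*k
    M=np.zeros(IA.shape[:2],np.uint8);cv2.fillPoly(M,[poly.astype(int)],1);cv2.fillPoly(M,[poly2.astype(int)],1)
    x,y,w,h=cv2.boundingRect(M)
    T=IA[y:y+h,x:x+w];m=np.repeat(M[y:y+h,x:x+w,None],3,2)
    S=IB[y-60:y+h+60,x-60:x+w+120]
    r=cv2.matchTemplate(S.astype(np.float32),T.astype(np.float32),cv2.TM_SQDIFF,mask=m.astype(np.float32))
    _,_,l,_=cv2.minMaxLoc(r);d=(np.array(l)-60)/k
    J=proj(A,s2w(p,[[30,60,56],[30,50,56]]));e=(J[1]-J[0])/10
    return d,d@e/(e@e),e
OFF={}
if __name__=="__main__":
    print(shift(sys.argv[1],sys.argv[2]))
    B=pickle.load(open("F5.pkl","rb"))["scene"]
    for y in(22,15,8,0,-7): print(y,((proj(B,s2w(p,[[10,y,38],[10,y,74],[50,y,74]]))-[320,205])*6+2.5).round().tolist())
E
python3 jaw.py 5 6
```

```text
(array([ 4.   , -1.125]), np.float64(12.45312550762974), array([ 0.32045882, -0.09291071]))
22 [[190.0, 224.0], [192.0, 147.0], [136.0, 115.0]]
15 [[203.0, 220.0], [205.0, 143.0], [150.0, 112.0]]
8 [[216.0, 216.0], [218.0, 139.0], [163.0, 108.0]]
0 [[231.0, 211.0], [233.0, 135.0], [178.0, 104.0]]
-7 [[244.0, 207.0], [246.0, 131.0], [191.0, 100.0]]
```

Emit:
{"op": "arm_command", "data": {
  "motion": [
    [[50, 0, 0, 0, 0, 0, 0], [64, 0, 0, 0, 0, 0, 0], [66, 0, 0, 0, 0, 0, 0], [66, 0, 0, 0, 0, 0, 0], [60, 0, 0, 0, 0, 0, 0], [52, 0, 0, 0, 0, 0, 0], [46, 0, 0, 0, 0, 0, 0], [46, 0, 0, 0, 0, 0, 0]]
  ],
  "squeeze": 12
}}

```text
clock: 13.8
ee_pos: [0.6099, 0.0041, 0.1089]
tool_rot: [0.03, -0.706, 0.03, 0.707]
contact_force: [-1.4, -2.7, -3.5]
width: 0.487
```

```bash
python3 look.py 7 6; python3 jaw.py 5 7|head -1
```

```text
13.8 [0.6099 0.0041 0.1089] 46.342544824956505 [-1.4 -2.7 -3.5] [-0.42  0.19  0.07]
(array([ 6.375, -1.75 ]), np.float64(19.81130790184553), array([ 0.32045882, -0.09291071]))
```

View pics/j7.png

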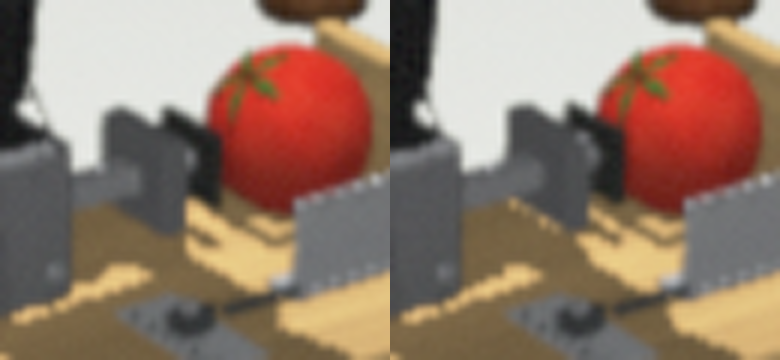

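Emit:
{"op": "arm_command", "data": {
  "motion": [
    [[42, 0, 0, 0, 0, 0, 0], [38, 0, 0, 0, 0, 0, 0], [36.5, 0, 0, 0, 0, 0, 0], [36.5, 0, 0, 0, 0, 0, 0], [36.5, 0, 0, 0, 0, 0, 0], [36.5, 0, 0, 0, 0, 0, 0], [36.5, 0, 0, 0, 0, 0, 0], [36.5, 0, 0, 0, 0, 0, 0]]
  ],
  "squeeze": 12
}}

```text
clock: 14.85
ee_pos: [0.6105, 0.0041, 0.1098]
tool_rot: [0.03, -0.706, 0.03, 0.707]
contact_force: [-2.4, -4.0, -6.3]
width: 0.386
```

```bash
python3 look.py 8 7; python3 jaw.py 5 8|head -1
```

```text
14.85 [0.6105 0.0041 0.1098] 36.72840825126275 [-2.4 -4.  -6.3] [-0.72  0.56  0.05]
(array([ 8.   , -2.375]), np.float64(25.01057356344672), array([ 0.32045882, -0.09291071]))
```

View pics/j8.png

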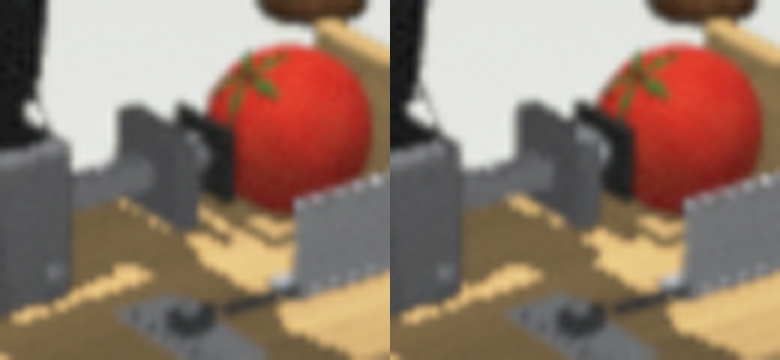

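Emit:
{"op": "arm_command", "data": {
  "motion": [
    [[50, 0, 0, 0, 0, 0, 0], [64, 0, 0, 0, 0, 0, 0], [66, 0, 0, 0, 0, 0, 0], [66, 0, 0, 0, 0, 0, 0], [60, 0, 0, 0, 0, 0, 0], [54, 0, 0, 0, 0, 0, 0], [52, 0, 0, 0, 0, 0, 0], [52, 0, 0, 0, 0, 0, 0]]
  ],
  "squeeze": 12
}}

```text
clock: 15.9
ee_pos: [0.6117, 0.004, 0.1109]
tool_rot: [-0.03, 0.707, -0.031, -0.706]
contact_force: [1.5, -3.9, 4.8]
width: 0.55
```

```bash
python3 look.py 9 8; python3 jaw.py 5 9|head -1
```

```text
15.9 [0.6117 0.004  0.1109] 52.290612704015636 [ 1.5 -3.9  4.8] [-0.76 -0.2   0.07]
(array([ 8.875, -2.5  ]), np.float64(27.633632299684333), array([ 0.32045882, -0.09291071]))
```

View pics/j9.png

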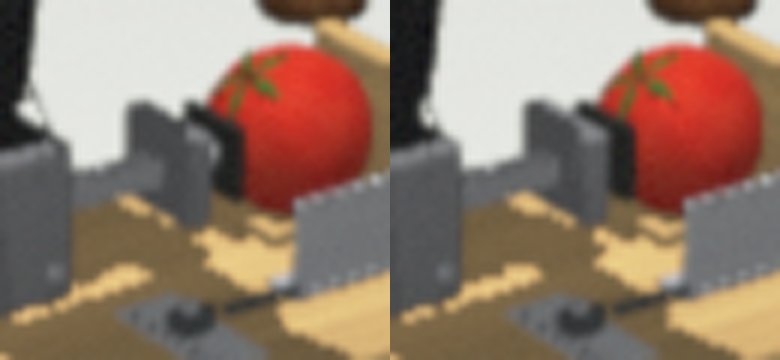

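```bash
cat > jp.py <<'E'
from h import *
import sys
p=np.load("p.npy");k=8
up=lambda f:cv2.GaussianBlur(cv2.resize(f["image"],None,fx=k,fy=k,interpolation=cv2.INTER_CUBIC),(0,0),3).astype(np.float32)
A=pickle.load(open("F5.pkl","rb"))["scene"];IA=up(A)
J=proj(A,s2w(p,[[30,60,56],[30,50,56]]));e=(J[1]-J[0])/10
PL={"plate":[(82,116),(100,113),(163,158),(163,240),(105,218),(105,150),(82,140)],
"plateR":[(128,130),(150,142),(166,155),(166,242),(128,230)],
"padR":[(172,133),(199,148),(199,214),(172,200)]}
def track(b):
    B=pickle.load(open(f"F{b}.pkl","rb"))["scene"];IB=up(B);out={}
    for n,q in PL.items():
        poly=((np.array(q)-2.5)/6+[320,205])*k
        M=np.zeros(IA.shape[:2],np.float32);cv2.fillPoly(M,[poly.astype(int)],1)
        vals=[];ds=np.arange(-2,42,.1)
        ys,xs=np.nonzero(M);ta=IA[ys,xs]
        for d in ds:
            mx=(xs+e[0]*d*k).astype(np.float32);my=(ys+e[1]*d*k).astype(np.float32)
            tb=cv2.remap(IB,mx.reshape(1,-1),my.reshape(1,-1),cv2.INTER_LINEAR)[0]
            vals.append(np.mean(np.abs(tb-ta).clip(0,60)))
        i=int(np.argmin(vals));out[n]=(round(float(ds[i]),1),round(float(vals[i]),1))
    return out
if __name__=="__main__":
    for b in sys.argv[1:]: print(b,track(b))
E
python3 jp.py 0 5 6 7 8 9
```

```text
0 {'plate': (0.1, 11.5), 'plateR': (0.3, 8.7), 'padR': (0.2, 2.5)}
5 {'plate': (0.0, 0.0), 'plateR': (0.0, 0.0), 'padR': (0.0, 0.0)}
6 {'plate': (12.1, 4.8), 'plateR': (12.2, 7.0), 'padR': (13.3, 7.7)}
7 {'plate': (19.4, 5.3), 'plateR': (19.6, 7.9), 'padR': (20.4, 7.5)}
8 {'plate': (24.1, 5.8), 'plateR': (27.9, 8.9), 'padR': (25.4, 8.1)}
9 {'plate': (28.0, 6.6), 'plateR': (29.1, 9.0), 'padR': (26.0, 9.3)}
```

Emit:
{"op": "arm_command", "data": {
  "motion": [
    [[51, 0, 0, 0, 0, 0, 0], [50, 0, 0, 0, 0, 0, 0], [49, 0, 0, 0, 0, 0, 0], [48, 0, 0, 0, 0, 0, 0], [47, 0, 0, 0, 0, 0, 0], [46, 0, 0, 0, 0, 0, 0], [46, 0, 0, 0, 0, 0, 0], [46, 0, 0, 0, 0, 0, 0]]
  ],
  "squeeze": 16
}}

```text
clock: 16.95
ee_pos: [0.6117, 0.004, 0.1109]
tool_rot: [-0.03, 0.707, -0.031, -0.706]
contact_force: [1.9, -3.3, 5.8]
width: 0.483
```

```bash
python3 look.py 10 8; python3 jp.py 10
```

```text
16.95 [0.6117 0.004  0.1109] 45.932516795822714 [ 1.9 -3.3  5.8] [-0.66 -0.21  0.1 ]
10 {'plate': (30.7, 9.3), 'plateR': (31.4, 10.0), 'padR': (27.3, 12.7)}
```

View pics/j10.png

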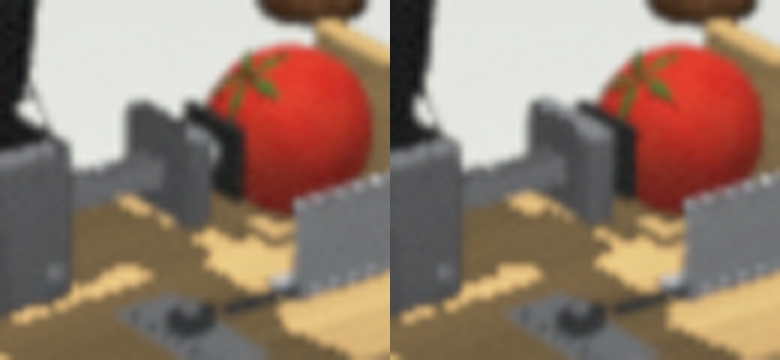

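Run:
```python
from h import *
for b in("7","8","9","10"):
    I=pickle.load(open(f"F{b}.pkl","rb"))["scene"]["image"].astype(int)
    for r in (228,231,234): print(b,r,I[r,350:366,2].tolist())
# tomato left/right edges
    R=I[215:240,350:390]; 
    print("tom top/right", [I[225,k,2]-I[225,k,1] for k in range(376,390)])
```

```text
7 228 [79, 96, 103, 75, 48, 37, 35, 40, 53, 115, 156, 172, 175, 174, 172, 174]
7 231 [79, 76, 84, 95, 85, 53, 40, 32, 48, 95, 130, 145, 149, 152, 151, 151]
7 234 [77, 77, 73, 56, 45, 34, 35, 36, 47, 94, 116, 123, 125, 126, 126, 127]
tom top/right [np.int64(132), np.int64(131), np.int64(128), np.int64(126), np.int64(112), np.int64(88), np.int64(37), np.int64(25), np.int64(21), np.int64(21), np.int64(21), np.int64(23), np.int64(24), np.int64(23)]
8 228 [78, 99, 107, 112, 106, 95, 61, 34, 34, 39, 78, 152, 173, 175, 173, 174]
8 231 [72, 77, 86, 83, 85, 104, 73, 42, 35, 39, 68, 129, 149, 152, 150, 151]
8 234 [72, 77, 78, 83, 78, 51, 36, 29, 32, 39, 66, 110, 124, 124, 128, 129]
tom top/right [np.int64(132), np.int64(130), np.int64(129), np.int64(125), np.int64(115), np.int64(89), np.int64(38), np.int64(24), np.int64(21), np.int64(22), np.int64(21), np.int64(22), np.int64(24), np.int64(23)]
9 228 [74, 91, 109, 116, 110, 100, 70, 40, 33, 34, 66, 146, 174, 176, 175, 174]
9 231 [76, 80, 85, 89, 88, 85, 62, 38, 32, 36, 58, 125, 148, 153, 151, 151]
9 234 [77, 73, 84, 88, 87, 81, 59, 37, 36, 37, 52, 106, 124, 128, 127, 129]
tom top/right [np.int64(132), np.int64(132), np.int64(128), np.int64(123), np.int64(115), np.int64(93), np.int64(39), np.int64(25), np.int64(20), np.int64(22), np.int64(23), np.int64(24), np.int64(25), np.int64(24)]
10 228 [71, 81, 92, 106, 108, 106, 95, 66, 40, 40, 60, 133, 166, 175, 175, 174]
10 231 [72, 72, 78, 87, 90, 85, 84, 61, 42, 35, 59, 123, 148, 150, 150, 150]
10 234 [73, 75, 78, 85, 89, 85, 80, 56, 36, 37, 53, 105, 122, 125, 126, 129]
tom top/right [np.int64(134), np.int64(131), np.int64(128), np.int64(123), np.int64(115), np.int64(94), np.int64(41), np.int64(22), np.int64(21), np.int64(22), np.int64(21), np.int64(24), np.int64(25), np.int64(22)]
```

Emit:
{"op": "arm_command", "data": {
  "motion": [
    [[45.6, 0, 0, 0, 0, 0, 0], [45.2, 0, 0, 0, 0, 0, 0], [45.2, 0, 0, 0, 0, 0, 0], [45.2, 0, 0, 0, 0, 0, 0], [45.2, 0, 0, 0, 0, 0, 0], [45.2, 0, 0, 0, 0, 0, 0], [45.2, 0, 0, 0, 0, 0, 0], [45.2, 0, 0, 0, 0, 0, 0]]
  ]
}}

```text
clock: 18.0
ee_pos: [0.6117, 0.004, 0.111]
tool_rot: [-0.03, 0.707, -0.031, -0.706]
contact_force: [1.3, -3.9, 5.7]
width: 0.478
```

```bash
python3 look.py 11 8; python3 jp.py 11
python3 - <<'E'
from h import *
I=pickle.load(open("F11.pkl","rb"))["scene"]["image"].astype(int)
for r in (228,231,234): print(r,I[r,350:366,2].tolist())
A=pickle.load(open("F3.pkl","rb"))["scene"]["image"].astype(int).sum(2)//3
B=I.sum(2)//3
for r in range(253,260): print(A[r,353:366].tolist(),B[r,353:366].tolist())
E
```

```text
18.0 [0.6117 0.004  0.111 ] 45.48357055515369 [ 1.3 -3.9  5.7] [-0.75 -0.23  0.06]
11 {'plate': (31.0, 9.9), 'plateR': (31.8, 10.4), 'padR': (27.3, 13.0)}
228 [71, 78, 91, 104, 108, 105, 96, 67, 40, 37, 55, 122, 162, 174, 172, 173]
231 [73, 76, 78, 86, 87, 86, 85, 60, 41, 36, 57, 126, 148, 152, 152, 151]
234 [70, 75, 78, 84, 90, 86, 80, 58, 39, 36, 51, 107, 123, 126, 127, 128]
[187, 185, 184, 181, 178, 178, 176, 175, 173, 160, 149, 130, 106] [95, 94, 94, 92, 91, 91, 97, 101, 128, 139, 137, 122, 99]
[182, 177, 177, 175, 175, 166, 157, 148, 140, 120, 103, 88, 77] [93, 92, 89, 87, 88, 83, 81, 78, 79, 76, 77, 71, 68]
[157, 143, 147, 160, 149, 132, 118, 103, 88, 80, 91, 105, 98] [84, 73, 77, 81, 75, 70, 66, 62, 57, 58, 63, 69, 79]
[115, 102, 110, 141, 117, 91, 86, 93, 83, 88, 104, 120, 141] [72, 56, 62, 77, 67, 58, 61, 65, 69, 75, 79, 83, 93]
[93, 86, 97, 148, 134, 100, 96, 106, 103, 134, 147, 151, 169] [60, 54, 61, 79, 75, 73, 77, 81, 85, 88, 90, 92, 98]
[76, 73, 96, 171, 156, 146, 149, 149, 152, 169, 175, 177, 178] [55, 55, 67, 92, 91, 88, 88, 90, 91, 90, 90, 93, 98]
[69, 90, 141, 196, 193, 189, 184, 177, 176, 177, 179, 180, 181] [55, 60, 81, 102, 102, 99, 93, 90, 91, 92, 91, 91, 97]
```

View pics/j11.png

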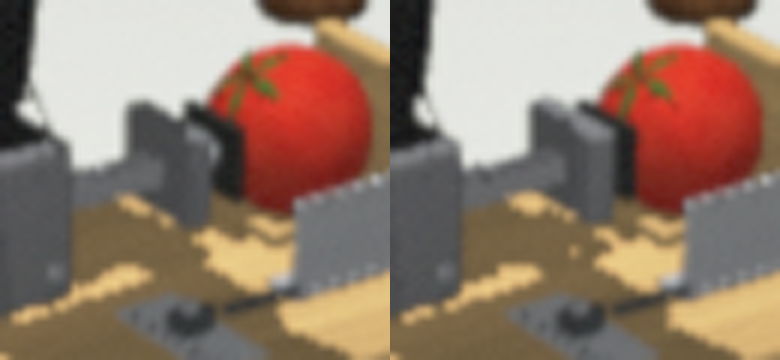

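Run:
```python
from bench import *
s=sense();print(s["clock"],s["width"]*95.1,s["joint_vel"].round(4));print(job_done())
```

```text
18.05 45.280162031859085 [-0.0006 -0.0013  0.      0.0007  0.0013 -0.001 ]
the job is handed in; nothing more can be done
None
```

The knife guide is set and the clamp is holding the tomato. I handed the job in at 18 s with the grips still squeezed; no verdict came back.

- **Knob:** I turned it about 120° clockwise, which moves the pointer about 16.8 mm from its start.
    - **Rider's tip:** image fits put it about 17.0 mm from the pointer's start. I judge the two aligned to within roughly 0.7 mm.
    - **Limits of the check:** one pixel is about 2.7 mm and the methods disagreed by up to about 1 mm either way. The knob did not visibly move when I let go. At the final look the arm's shadow lay over the pointer, so I could not measure it as finely there.
- **Clamp:** two full strokes closed the gap to the tomato, and a third partial stroke pressed the pad back.
    - **Hold at hand-in:** the opening was 45.3 mm, with a 16 N squeeze limit.
    - **Pad:** comparing jaw travel with how far the pad's edge moved gives about 6.9 mm pushed back (target 7). Other estimates ran from 6.3 to 7. The tomato's outline did not shift measurably, so it appears to be against the fence.
- **Forces:** the readings at the end of each move stayed below about 11 N. The mug, peeler and salt were not approached, but I did not check them again at the end.

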